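Transfer the dropper bottles to the class rack, keeping their order

ROBOT

A 7-joint arm with a two-finger parallel gripper is mounted at the origin on a cart in front of the work surface, level with it; the furniture and walls round the work are solid. World frame = base frame: x ahead of the robot, y to its left, z up, the work surface at z = 0. Lengths are in m, angles in degrees, forces in N, time in s.
With the tool pointing down it reaches from about 0.425 to 0.925 m from the base axis. Payload 6.8 kg.
Tool frame: the origin (TCP) lies at the very end of the fingers, on their centre line; the grasp point (between the pads) lies 19 mm behind it; z points along the fingers, y is the line along which they close (so a half turn about z gives the same grasp; the last joint's range is limited). The gripper opens to 85 mm and grips with 20 to 120 N. Pads are 22 mm wide; open, the fingers measure 114 mm over their backs; the gripper's body (76 mm by 85 mm) begins 54 mm behind the grasp point. The pads swing forward as they close: fully open they stand 13 mm farther back than shut.
Start: joints at [62.447, 27.33, 1.283, 89.118, -0.659, 63.558, -4.761], TCP at [0.246, -0.629, 0.211] pointing down, gripper open.
Joint ranges: [-169.35, 169.35], [-19.33, 120.38], [-80.79, 83.38], [13.8, 139.57], [-78.32, 258.32], [9.67, 109.79], [-169.56, 169.56]. Speed limits (degrees/s): [136.94, 136.94, 180, 180, 180, 180, 180].

INTERFACE

Orientations are given as a 3x3 rotation matrix whose columns are the frame's x, y, z axes.
In Python, from workcell import robot gives the robot as it stands. The module is installed in compiled form; this text tells all that it offers.
- The arm moves only by the tool send_rows, never from a script. Its argument "targets" is a list that holds one entry, the list of rows, each a list of 7 numbers: the closure in counts, from 0 (fully open) to 255 (shut), then the shift along the world's x, y, z in units of 500 mm (1.0 is 500 mm), then the turn, a rotation vector about the world's x, y, z in units of 180 degrees (1.0 is 180 degrees). In form: [[[jaw, tx, ty, tz, rx, ry, rz], ...]]. A call has 1 to 20 rows; each row is the pose to reach, as a shift and turn from the pose commanded when the call began, turning the shorter way round; what a row does not reach only later rows make up. A row lasts 1/10 s, in which the tool goes at most 50 mm and 8.59 degrees, less where a joint would pass 70% of its speed; a pose out of reach is approached as far as the arm can. A call with a number of a shift or a turn outside -1 to 1 is refused whole. A call with a gripper value outside its range is refused whole. The fingers move at their own pace and stop on an object; "grip_force" is the grip in N (left out, the last holds). Time passes only in rows, so rows that repeat a pose let the fingers close. It gives the time, the measured TCP pose, the force, the opening and the grip force at its end, in the units of the state.
- robot.read_state(): the state, without advancing time (a new reading comes with each control period).
- robot.get_image(name): name is "side" or "top" or "wrist"; returns the picture (480x640x3 uint8, red, green, blue); there is no depth.
- robot.calibration(name): a dict with "camera_matrix" (3x3 intrinsics, pixels), "cam_to_world" (4x4, takes a point from camera to world coordinates). Camera axes: x right, y down, z forward; pixel columns grow to the right and rows downward; lengths in m; the calibration is good to about 2 mm. A picture is of the moment at which its call begins: read the wrist's pose just before it. calibration takes no time and is no camera call; for the wrist camera it gives the pose at the moment of the call.
- robot.job_done(): hands the job in; it is judged then, once.
The state is a dict: "clock": time; "joint_positions": joint angles; "qd": joint speeds; "tau": joint torques, N m; "tcp_pos": TCP position; "eef_rot": TCP orientation; "wrist_force": force on the tool from outside, world axes, zero at the start; "ft_torque": the same for the moment, N m; "grip_width": finger opening in m; "gripper_force": force on a finger pad.
Only numpy, scipy, OpenCV 4.12 (cv2) and the standard library are available. Lean on these libraries where they do the work, as an engineer would, in place of code of your own. Each camera call takes 0.05 s, during which the arm holds its last target. There are 200 camera calls.

TASK

Move the four dropper bottles from the wooden rack to the blue rack, one at a time, keeping their order as counted from the red stud of each rack: begin with the bottle next to the wooden rack's red stud and put it in the blue rack's compartment next to its red stud, then the second bottle into the second compartment, and so on. Each bottle must end standing upright on the floor of its own compartment, let go. Tip no bottle over, and leave the red-lidded jar and the brass mass where they stand.

Things in the scene. Friction and masses are not known exactly. Their poses are not given: they have to be found in the camera images.
- amber_red_bottle: Dropper bottle, amber (brown) glass with a red teat. A round body 33 mm in diameter and 62 mm high, above it a 20 mm wide collar 8 mm high, then a 12 mm wide teat; 99 mm high in all, about 75 g, rigid, loose. Origin: centre of its underside, z up its axis. Starts in any compartment of the wooden rack. Grasp its body near the shoulder, fingers closing across the row.
- clear_black_bottle: Dropper bottle, clear, pale bluish glass with a black teat. A round body 31 mm in diameter and 70 mm high, above it a 20 mm wide collar 8 mm high, then a 12 mm wide teat; 107 mm high in all, about 75 g, rigid, loose. Origin: centre of its underside, z up its axis. Starts in any compartment of the wooden rack. Grasp its body near the shoulder, fingers closing across the row.
- amber_white_bottle: Dropper bottle, amber (brown) glass with a white teat. A round body 33 mm in diameter and 70 mm high, above it a 20 mm wide collar 8 mm high, then a 12 mm wide teat; 107 mm high in all, about 75 g, rigid, loose. Origin: centre of its underside, z up its axis. Starts in any compartment of the wooden rack. Grasp its body near the shoulder, fingers closing across the row.
- green_black_bottle: Dropper bottle, green glass with a black teat. A round body 31 mm in diameter and 55 mm high, above it a 20 mm wide collar 8 mm high, then a 12 mm wide teat; 92 mm high in all, about 75 g, rigid, loose. Origin: centre of its underside, z up its axis. Starts in any compartment of the wooden rack. Grasp its body near the shoulder, fingers closing across the row.
- wooden_rack: Low brown wooden rack, 272 x 60 x 20 mm, x along the row, fixed. Origin: centre of its underside. Four open compartments in a row, 52 x 52 mm inside, centres at x = -84, -28, 28, 84 mm, floors 8 mm above the underside, walls 4 mm thick and 12 mm above the floor. End studs at x = -124 and 124 mm: one red, one white, either way round. Holds the bottles at first, in any order.
- blue_rack: Low blue rack, 272 x 60 x 20 mm, x along the row, fixed. Origin: centre of its underside. Four open compartments in a row, 52 x 52 mm inside, centres at x = -84, -28, 28, 84 mm, floors 8 mm above the underside, walls 4 mm thick and 12 mm above the floor. End studs at x = -124 and 124 mm: one red, one white, either way round. Empty at the start; the bottles go here.
- wooden_red_stud: Red round stud, 20 mm in diameter and 9 mm high, on top of one end block of the wooden rack; it marks the end from which places are counted. Origin: centre of its underside, 20 mm above the worktop. The compartment centres lie 40, 96, 152 and 208 mm from it along the row. Fixed.
- blue_red_stud: Red round stud, 20 mm in diameter and 9 mm high, on top of one end block of the blue rack; it marks the end from which places are counted. Origin: centre of its underside, 20 mm above the worktop. The compartment centres lie 40, 96, 152 and 208 mm from it along the row. Fixed.
- jar: Bystander: screw-top jar with a red lid and sand in it, 44 mm in diameter, 64 mm high, loose. Origin: centre of its underside. Not to be disturbed.
- brass_mass: Bystander: small brass laboratory mass with a knob, 40 x 38 x 34 mm, loose. Origin: centre of its underside. Not to be disturbed.
Things that resemble listed ones, but are neither listed nor needed, are in the scene too. Leave any purple look-alike of the amber_red_bottle alone.

How it is judged (in metres and radians):
On the way, in this order (a step that is already met when the one before it is completed fails the run):
1. counted from the red studs, the first bottle stands in the first place of the blue rack, earlier ones in theirs, the rest still in the wooden rack (((horizontal distance between amber_red_bottle and blue_red_stud between 0.024 and 0.056 m and y of amber_red_bottle in the frame of blue_rack between -0.016 and 0.016 m) or (horizontal distance between clear_black_bottle and blue_red_stud between 0.024 and 0.056 m and y of clear_black_bottle in the frame of blue_rack between -0.016 and 0.016 m) or (horizontal distance between amber_white_bottle and blue_red_stud between 0.024 and 0.056 m and y of amber_white_bottle in the frame of blue_rack between -0.016 and 0.016 m) or (horizontal distance between green_black_bottle and blue_red_stud between 0.024 and 0.056 m and y of green_black_bottle in the frame of blue_rack between -0.016 and 0.016 m)) and ((horizontal distance between amber_red_bottle and wooden_red_stud between 0.08 and 0.112 m and y of amber_red_bottle in the frame of wooden_rack between -0.016 and 0.016 m) or (horizontal distance between clear_black_bottle and wooden_red_stud between 0.08 and 0.112 m and y of clear_black_bottle in the frame of wooden_rack between -0.016 and 0.016 m) or (horizontal distance between amber_white_bottle and wooden_red_stud between 0.08 and 0.112 m and y of amber_white_bottle in the frame of wooden_rack between -0.016 and 0.016 m) or (horizontal distance between green_black_bottle and wooden_red_stud between 0.08 and 0.112 m and y of green_black_bottle in the frame of wooden_rack between -0.016 and 0.016 m)) and ((horizontal distance between amber_red_bottle and wooden_red_stud between 0.136 and 0.168 m and y of amber_red_bottle in the frame of wooden_rack between -0.016 and 0.016 m) or (horizontal distance between clear_black_bottle and wooden_red_stud between 0.136 and 0.168 m and y of clear_black_bottle in the frame of wooden_rack between -0.016 and 0.016 m) or (horizontal distance between amber_white_bottle and wooden_red_stud between 0.136 and 0.168 m and y of amber_white_bottle in the frame of wooden_rack between -0.016 and 0.016 m) or (horizontal distance between green_black_bottle and wooden_red_stud between 0.136 and 0.168 m and y of green_black_bottle in the frame of wooden_rack between -0.016 and 0.016 m)) and ((horizontal distance between amber_red_bottle and wooden_red_stud between 0.192 and 0.224 m and y of amber_red_bottle in the frame of wooden_rack between -0.016 and 0.016 m) or (horizontal distance between clear_black_bottle and wooden_red_stud between 0.192 and 0.224 m and y of clear_black_bottle in the frame of wooden_rack between -0.016 and 0.016 m) or (horizontal distance between amber_white_bottle and wooden_red_stud between 0.192 and 0.224 m and y of amber_white_bottle in the frame of wooden_rack between -0.016 and 0.016 m) or (horizontal distance between green_black_bottle and wooden_red_stud between 0.192 and 0.224 m and y of green_black_bottle in the frame of wooden_rack between -0.016 and 0.016 m)) and height (world z) of amber_red_bottle between 0.004 and 0.013 m and angle between each of amber_red_bottle, clear_black_bottle, amber_white_bottle, green_black_bottle's own z axis and vertical below 0.12 rad and height (world z) of clear_black_bottle between 0.004 and 0.013 m and height (world z) of amber_white_bottle between 0.004 and 0.013 m and height (world z) of green_black_bottle between 0.004 and 0.013 m), for 0.2 s.
2. counted from the red studs, the second bottle stands in the second place of the blue rack, earlier ones in theirs, the rest still in the wooden rack (((horizontal distance between amber_red_bottle and blue_red_stud between 0.024 and 0.056 m and y of amber_red_bottle in the frame of blue_rack between -0.016 and 0.016 m) or (horizontal distance between clear_black_bottle and blue_red_stud between 0.024 and 0.056 m and y of clear_black_bottle in the frame of blue_rack between -0.016 and 0.016 m) or (horizontal distance between amber_white_bottle and blue_red_stud between 0.024 and 0.056 m and y of amber_white_bottle in the frame of blue_rack between -0.016 and 0.016 m) or (horizontal distance between green_black_bottle and blue_red_stud between 0.024 and 0.056 m and y of green_black_bottle in the frame of blue_rack between -0.016 and 0.016 m)) and ((horizontal distance between amber_red_bottle and blue_red_stud between 0.08 and 0.112 m and y of amber_red_bottle in the frame of blue_rack between -0.016 and 0.016 m) or (horizontal distance between clear_black_bottle and blue_red_stud between 0.08 and 0.112 m and y of clear_black_bottle in the frame of blue_rack between -0.016 and 0.016 m) or (horizontal distance between amber_white_bottle and blue_red_stud between 0.08 and 0.112 m and y of amber_white_bottle in the frame of blue_rack between -0.016 and 0.016 m) or (horizontal distance between green_black_bottle and blue_red_stud between 0.08 and 0.112 m and y of green_black_bottle in the frame of blue_rack between -0.016 and 0.016 m)) and ((horizontal distance between amber_red_bottle and wooden_red_stud between 0.136 and 0.168 m and y of amber_red_bottle in the frame of wooden_rack between -0.016 and 0.016 m) or (horizontal distance between clear_black_bottle and wooden_red_stud between 0.136 and 0.168 m and y of clear_black_bottle in the frame of wooden_rack between -0.016 and 0.016 m) or (horizontal distance between amber_white_bottle and wooden_red_stud between 0.136 and 0.168 m and y of amber_white_bottle in the frame of wooden_rack between -0.016 and 0.016 m) or (horizontal distance between green_black_bottle and wooden_red_stud between 0.136 and 0.168 m and y of green_black_bottle in the frame of wooden_rack between -0.016 and 0.016 m)) and ((horizontal distance between amber_red_bottle and wooden_red_stud between 0.192 and 0.224 m and y of amber_red_bottle in the frame of wooden_rack between -0.016 and 0.016 m) or (horizontal distance between clear_black_bottle and wooden_red_stud between 0.192 and 0.224 m and y of clear_black_bottle in the frame of wooden_rack between -0.016 and 0.016 m) or (horizontal distance between amber_white_bottle and wooden_red_stud between 0.192 and 0.224 m and y of amber_white_bottle in the frame of wooden_rack between -0.016 and 0.016 m) or (horizontal distance between green_black_bottle and wooden_red_stud between 0.192 and 0.224 m and y of green_black_bottle in the frame of wooden_rack between -0.016 and 0.016 m)) and height (world z) of amber_red_bottle between 0.004 and 0.013 m and angle between each of amber_red_bottle, clear_black_bottle, amber_white_bottle, green_black_bottle's own z axis and vertical below 0.12 rad and height (world z) of clear_black_bottle between 0.004 and 0.013 m and height (world z) of amber_white_bottle between 0.004 and 0.013 m and height (world z) of green_black_bottle between 0.004 and 0.013 m), for 0.2 s.
3. counted from the red studs, the third bottle stands in the third place of the blue rack, earlier ones in theirs, the rest still in the wooden rack (((horizontal distance between amber_red_bottle and blue_red_stud between 0.024 and 0.056 m and y of amber_red_bottle in the frame of blue_rack between -0.016 and 0.016 m) or (horizontal distance between clear_black_bottle and blue_red_stud between 0.024 and 0.056 m and y of clear_black_bottle in the frame of blue_rack between -0.016 and 0.016 m) or (horizontal distance between amber_white_bottle and blue_red_stud between 0.024 and 0.056 m and y of amber_white_bottle in the frame of blue_rack between -0.016 and 0.016 m) or (horizontal distance between green_black_bottle and blue_red_stud between 0.024 and 0.056 m and y of green_black_bottle in the frame of blue_rack between -0.016 and 0.016 m)) and ((horizontal distance between amber_red_bottle and blue_red_stud between 0.08 and 0.112 m and y of amber_red_bottle in the frame of blue_rack between -0.016 and 0.016 m) or (horizontal distance between clear_black_bottle and blue_red_stud between 0.08 and 0.112 m and y of clear_black_bottle in the frame of blue_rack between -0.016 and 0.016 m) or (horizontal distance between amber_white_bottle and blue_red_stud between 0.08 and 0.112 m and y of amber_white_bottle in the frame of blue_rack between -0.016 and 0.016 m) or (horizontal distance between green_black_bottle and blue_red_stud between 0.08 and 0.112 m and y of green_black_bottle in the frame of blue_rack between -0.016 and 0.016 m)) and ((horizontal distance between amber_red_bottle and blue_red_stud between 0.136 and 0.168 m and y of amber_red_bottle in the frame of blue_rack between -0.016 and 0.016 m) or (horizontal distance between clear_black_bottle and blue_red_stud between 0.136 and 0.168 m and y of clear_black_bottle in the frame of blue_rack between -0.016 and 0.016 m) or (horizontal distance between amber_white_bottle and blue_red_stud between 0.136 and 0.168 m and y of amber_white_bottle in the frame of blue_rack between -0.016 and 0.016 m) or (horizontal distance between green_black_bottle and blue_red_stud between 0.136 and 0.168 m and y of green_black_bottle in the frame of blue_rack between -0.016 and 0.016 m)) and ((horizontal distance between amber_red_bottle and wooden_red_stud between 0.192 and 0.224 m and y of amber_red_bottle in the frame of wooden_rack between -0.016 and 0.016 m) or (horizontal distance between clear_black_bottle and wooden_red_stud between 0.192 and 0.224 m and y of clear_black_bottle in the frame of wooden_rack between -0.016 and 0.016 m) or (horizontal distance between amber_white_bottle and wooden_red_stud between 0.192 and 0.224 m and y of amber_white_bottle in the frame of wooden_rack between -0.016 and 0.016 m) or (horizontal distance between green_black_bottle and wooden_red_stud between 0.192 and 0.224 m and y of green_black_bottle in the frame of wooden_rack between -0.016 and 0.016 m)) and height (world z) of amber_red_bottle between 0.004 and 0.013 m and angle between each of amber_red_bottle, clear_black_bottle, amber_white_bottle, green_black_bottle's own z axis and vertical below 0.12 rad and height (world z) of clear_black_bottle between 0.004 and 0.013 m and height (world z) of amber_white_bottle between 0.004 and 0.013 m and height (world z) of green_black_bottle between 0.004 and 0.013 m), for 0.2 s.
At the end, for the whole second after the job is handed in: Each of the four compartments of the blue rack holds one bottle (in the order that the stages fixed), within 16 mm of its centre along and across the row, underside within 5 mm of the compartment floor, upright within 0.12 rad, let go and at rest (below 0.02 m/s) (((horizontal distance between amber_red_bottle and blue_red_stud between 0.024 and 0.056 m and y of amber_red_bottle in the frame of blue_rack between -0.016 and 0.016 m) or (horizontal distance between clear_black_bottle and blue_red_stud between 0.024 and 0.056 m and y of clear_black_bottle in the frame of blue_rack between -0.016 and 0.016 m) or (horizontal distance between amber_white_bottle and blue_red_stud between 0.024 and 0.056 m and y of amber_white_bottle in the frame of blue_rack between -0.016 and 0.016 m) or (horizontal distance between green_black_bottle and blue_red_stud between 0.024 and 0.056 m and y of green_black_bottle in the frame of blue_rack between -0.016 and 0.016 m)) and ((horizontal distance between amber_red_bottle and blue_red_stud between 0.08 and 0.112 m and y of amber_red_bottle in the frame of blue_rack between -0.016 and 0.016 m) or (horizontal distance between clear_black_bottle and blue_red_stud between 0.08 and 0.112 m and y of clear_black_bottle in the frame of blue_rack between -0.016 and 0.016 m) or (horizontal distance between amber_white_bottle and blue_red_stud between 0.08 and 0.112 m and y of amber_white_bottle in the frame of blue_rack between -0.016 and 0.016 m) or (horizontal distance between green_black_bottle and blue_red_stud between 0.08 and 0.112 m and y of green_black_bottle in the frame of blue_rack between -0.016 and 0.016 m)) and ((horizontal distance between amber_red_bottle and blue_red_stud between 0.136 and 0.168 m and y of amber_red_bottle in the frame of blue_rack between -0.016 and 0.016 m) or (horizontal distance between clear_black_bottle and blue_red_stud between 0.136 and 0.168 m and y of clear_black_bottle in the frame of blue_rack between -0.016 and 0.016 m) or (horizontal distance between amber_white_bottle and blue_red_stud between 0.136 and 0.168 m and y of amber_white_bottle in the frame of blue_rack between -0.016 and 0.016 m) or (horizontal distance between green_black_bottle and blue_red_stud between 0.136 and 0.168 m and y of green_black_bottle in the frame of blue_rack between -0.016 and 0.016 m)) and ((horizontal distance between amber_red_bottle and blue_red_stud between 0.192 and 0.224 m and y of amber_red_bottle in the frame of blue_rack between -0.016 and 0.016 m) or (horizontal distance between clear_black_bottle and blue_red_stud between 0.192 and 0.224 m and y of clear_black_bottle in the frame of blue_rack between -0.016 and 0.016 m) or (horizontal distance between amber_white_bottle and blue_red_stud between 0.192 and 0.224 m and y of amber_white_bottle in the frame of blue_rack between -0.016 and 0.016 m) or (horizontal distance between green_black_bottle and blue_red_stud between 0.192 and 0.224 m and y of green_black_bottle in the frame of blue_rack between -0.016 and 0.016 m)) and height (world z) of amber_red_bottle between 0.004 and 0.013 m and angle between each of amber_red_bottle, clear_black_bottle, amber_white_bottle, green_black_bottle's own z axis and vertical below 0.12 rad and height (world z) of clear_black_bottle between 0.004 and 0.013 m and height (world z) of amber_white_bottle between 0.004 and 0.013 m and height (world z) of green_black_bottle between 0.004 and 0.013 m and linear speed of each of amber_red_bottle, clear_black_bottle, amber_white_bottle, green_black_bottle below 0.02 m/s and contact force between the fingers and amber_red_bottle below 0.1 N and contact force between the fingers and clear_black_bottle below 0.1 N and contact force between the fingers and amber_white_bottle below 0.1 N and contact force between the fingers and green_black_bottle below 0.1 N); the robot touches nothing.
It fails at once if a bottle is tipped over (beyond 0.7 rad) (angle between any of amber_red_bottle, clear_black_bottle, amber_white_bottle, green_black_bottle's own z axis and vertical above 0.7 rad).
It fails at once if the jar or the brass mass is moved by more than 25 mm (distance of any of jar, brass_mass from where it was at the start of the episode above 0.025 m).
It also fails if it takes over 109 s, if anything falls off the work surface, if the arm or the gripper's body presses on something with over 40 N, if the wrist force passes 120 N, or if a joint passes its speed limit or range.

## Working session

There is one attempt and no reset: what is moved stays moved. The work goes in short steps, Python scripts to look and compute and a tool call to move; the robot and the scene stay as the last step left them, time stands still between calls to the robot, and variables do not carry over. Pictures are saved under pics/ and viewed, at most 14 in all, crops included, and the job is handed in when it is done.

Besides the shell and the picture viewer there is one more tool, called after "Emit:" by a JSON object that holds its "op" and its "data". send_rows: Moves the arm, as the interface text tells. Its arguments: {"type":"object","properties":{"targets":{"type":"array"},"grip_force":{"type":"number"}},"required":["targets"]}

```bash
mkdir -p pics; python3 - <<'E'
from workcell import robot
import cv2,numpy as np
s=robot.read_state();print({k:np.round(s[k],3).tolist() for k in s})
for n in("top","side"):
    cv2.imwrite(f"pics/{n}0.png",robot.get_image(n)[:,:,::-1])
    c=robot.calibration(n);print(n,np.round(c["camera_matrix"],1).tolist(),np.round(c["cam_to_world"],3).tolist())
E
```

```text
{'clock': 0.0, 'joint_positions': [62.446, 27.375, 1.28, 89.179, -0.658, 63.557, -4.76], 'qd': [0.159, -0.004, -0.03, 0.021, 0.063, 0.052, -0.002], 'tau': [0.0, -59.645, 1.608, -28.119, 0.012, 0.009, -0.0], 'tcp_pos': [0.246, -0.628, 0.21], 'eef_rot': [[0.931, 0.364, -0.001], [0.364, -0.931, 0.002], [-0.0, -0.002, -1.0]], 'wrist_force': [-0.518, -0.49, -0.61], 'ft_torque': [-0.042, -0.037, -0.041], 'gripper_force': 0.0, 'grip_width': 0.086}
top [[468.0, 0.0, 324.5], [0.0, 468.0, 240.7], [0.0, 0.0, 1.0]] [[-0.021, -0.994, 0.104, 0.404], [-1.0, 0.022, 0.0, 0.192], [-0.002, -0.104, -0.995, 0.933], [0.0, 0.0, 0.0, 1.0]]
side [[468.3, 0.0, 320.3], [0.0, 468.3, 236.5], [0.0, 0.0, 1.0]] [[0.999, 0.041, -0.033, 0.525], [0.045, -0.37, 0.928, -0.682], [0.026, -0.928, -0.371, 0.384], [0.0, 0.0, 0.0, 1.0]]
```

View pics/top0.png

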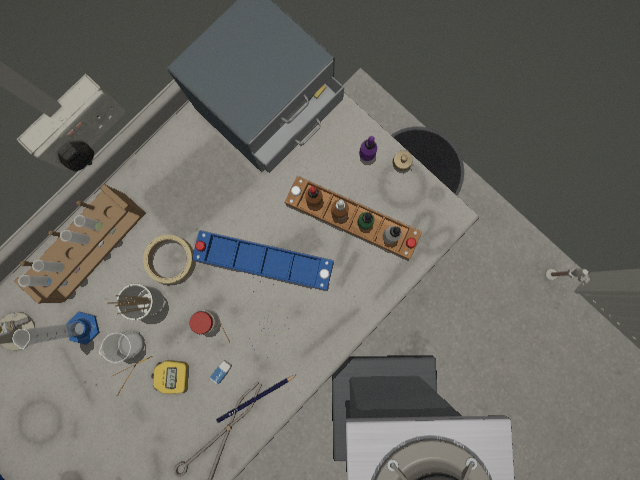

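View pics/side0.png

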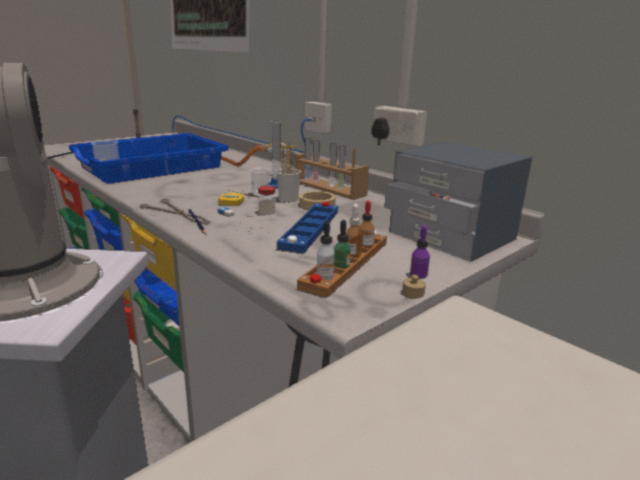

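Top view: the wooden rack runs from the red stud (411,243) to the white one (296,190). Counted from red, it holds clear, green, amber-white and amber-red. The blue rack has its red stud at (200,246) and white at (324,274). The jar is at (201,322) and the brass mass at (403,160).

```bash
cat > h.py <<'E'
from workcell import robot
import cv2,numpy as np
def ray(n,uv,z,c=None):
    c=c or robot.calibration(n);T=c["cam_to_world"];d=T[:3,:3]@np.linalg.inv(c["camera_matrix"])@[*uv,1.]
    return T[:3,3]+d*(z-T[2,3])/d[2]
def blob(im,box,kind):
    x0,y0,x1,y1=box;h=cv2.cvtColor(im[y0:y1,x0:x1],cv2.COLOR_RGB2HSV).astype(int);H,S,V=h[...,0],h[...,1],h[...,2]
    m={'red':((H<6)|(H>172))&(S>150)&(V>90),'white':(S<60)&(V>150),'blue':(H>100)&(H<125)&(S>150)}[kind]
    n,l,st,ce=cv2.connectedComponentsWithStats(m.astype(np.uint8));k=1+np.argmax(st[1:,4]);return ce[k]+[x0,y0],st[k,4]
E
python3 - <<'E'
from h import *
im=cv2.imread("pics/top0.png")[:,:,::-1].copy()
P={}
for n,b,k in(("wr",(402,233,421,253),'red'),("ww",(287,181,305,199),'white'),("br",(191,236,210,256),'red'),("bw",(315,265,333,283),'white')):
    c,a=blob(im,b,k);P[n]=ray("top",c,.027)[:2];print(n,c,a,P[n].round(4))
for r,w in(("wr","ww"),("br","bw")):
    d=P[w]-P[r];L=np.linalg.norm(d);d/=L;print(r,"len",L,"dir deg",np.degrees(np.arctan2(d[1],d[0])))
    for q in(.04,.096,.152,.208):
        p=(P[r]+P[w])/2+d*(q-.124);print(p.round(4),np.hypot(*p).round(3))
print(ray("top",(201,322),.064),ray("top",(403,160),.03),ray("top",(369,150),.06))
E
```

```text
wr [410.81690141 242.14084507] 71 [0.4923 0.024 ]
ww [295.25757576 190.        ] 66 [0.6004 0.2472]
br [199.86764706 245.38235294] 68 [0.4949 0.4345]
bw [323.97058824 273.05882353] 68 [0.4359 0.1942]
wr len 0.24799244094446335 dir deg 64.16705431980087
[0.5097 0.06  ] 0.513
[0.5341 0.1104] 0.545
[0.5585 0.1608] 0.581
[0.5829 0.2112] 0.62
br len 0.2473944853887805 dir deg -103.78481056924441
[0.4854 0.3959] 0.626
[0.4721 0.3415] 0.583
[0.4587 0.2871] 0.541
[0.4454 0.2327] 0.503
[0.34988229 0.42160259 0.064     ] [0.6552929  0.03338162 0.03      ] [0.66797807 0.10291422 0.06      ]
```

```bash
python3 - <<'E'
import cv2
im=cv2.imread("pics/top0.png")[150:310,180:440]
cv2.imwrite("pics/crop.png",cv2.resize(im,None,fx=3,fy=3,interpolation=cv2.INTER_CUBIC))
E
```

```text
(no output)
```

View pics/crop.png

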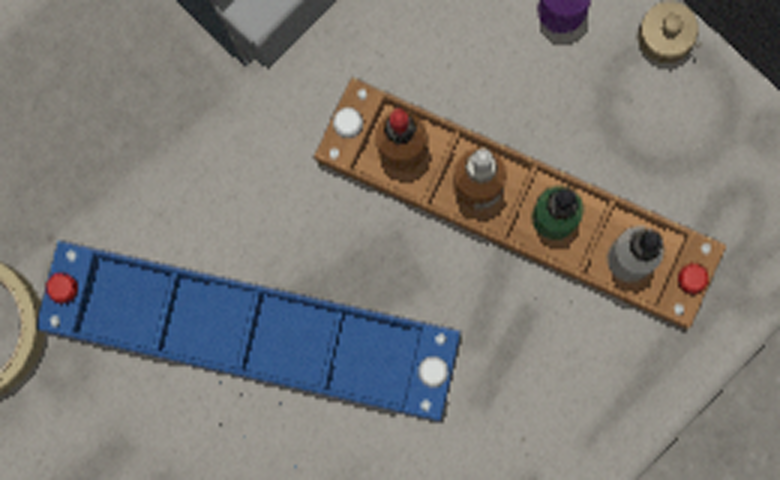

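Crop: the four bottles stand in the order clear, green, amber-white, amber-red from the red stud, with teats near crop pixels (648,243), (565,201), (482,160) and (399,120). All four blue compartments are empty.

Before travelling I'll check the right-hand side of the top view, and see what the wrist camera shows.

```bash
python3 - <<'E'
from h import *
w=robot.get_image("wrist")[:,:,::-1]
t=cv2.imread("pics/top0.png")[180:480,320:640]
cv2.imwrite("pics/w0.png",np.hstack([cv2.resize(w,(400,300)),cv2.resize(np.clip(t*1.6,0,255).astype(np.uint8),(320,300))]))
# teat offsets
for n,uv,z,c in(("clear",(396,231),.113,(.5097,.06)),("green",(368.3,217),.098,(.5341,.1104)),("aw",(340.7,203.3),.113,(.5585,.1608)),("ar",(313,190),.105,(.5829,.2112))):
    e=ray("top",uv,z)[:2]-c;a=np.radians(64.17);print(n,"along %.4f across %.4f"%(e@[np.cos(a),np.sin(a)],e@[-np.sin(a),np.cos(a)]))
E
```

```text
clear along 0.0024 across 0.0072
green along 0.0007 across 0.0020
aw along -0.0004 across 0.0026
ar along -0.0006 across -0.0002
```

View pics/w0.png

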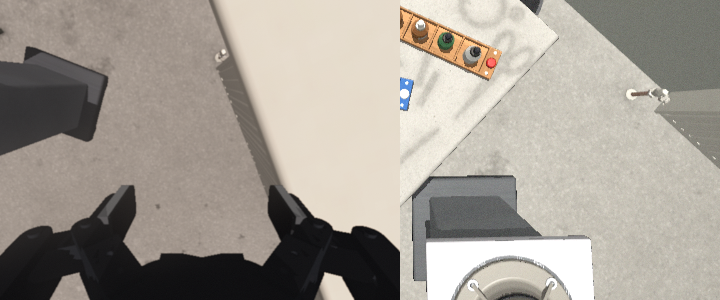

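The wrist view shows floor and the cart foot at (60,100). A cream surface lies beyond the right finger, with its edge running from (210,0) to (330,300). I'll rise first and move away from it.

Emit:
{"op": "send_rows", "data": {"targets": [[[0, 0, 0, 0.1, 0, 0, 0], [0, 0, 0, 0.18, 0, 0, 0], [0, 0.02, 0.1, 0.18, 0, 0, 0], [0, 0.448, 0.8, 0.18, 0, 0, 0.238], [0, 0.448, 0.8, 0.18, 0, 0, 0.238], [0, 0.448, 0.8, 0.18, 0, 0, 0.238], [0, 0.448, 0.8, 0.18, 0, 0, 0.238], [0, 0.448, 0.8, 0.18, 0, 0, 0.238], [0, 0.448, 0.8, 0.18, 0, 0, 0.238], [0, 0.448, 0.8, 0.18, 0, 0, 0.238], [0, 0.448, 0.8, 0.18, 0, 0, 0.238], [0, 0.448, 0.8, 0.18, 0, 0, 0.238], [0, 0.448, 0.8, 0.18, 0, 0, 0.238], [0, 0.448, 0.8, 0.18, 0, 0, 0.238]]], "grip_force": 40}}

```text
clock: 1.55
tcp_pos: [0.469, -0.2301, 0.3007]
eef_rot: [[0.437, 0.9, -0.001], [0.9, -0.437, -0.001], [-0.001, -0.001, -1.0]]
wrist_force: [-0.6, -0.6, -0.4]
grip_width: 0.0855
gripper_force: 0.0
```

Emit:
{"op": "send_rows", "data": {"targets": [[[0, 0.082, 0.58, -0.1, 0, 0, 0], [0, 0.082, 0.58, -0.1, 0, 0, 0], [0, 0.082, 0.58, -0.1, 0, 0, 0], [0, 0.082, 0.58, -0.1, 0, 0, 0], [0, 0.082, 0.58, -0.1, 0, 0, 0], [0, 0.082, 0.58, -0.1, 0, 0, 0], [0, 0.082, 0.58, -0.1, 0, 0, 0], [0, 0.082, 0.58, -0.1, 0, 0, 0]]]}}

```text
clock: 2.35
tcp_pos: [0.5109, 0.0599, 0.2506]
eef_rot: [[0.436, 0.9, -0.001], [0.9, -0.436, -0.001], [-0.001, -0.001, -1.0]]
wrist_force: [0.3, -1.2, 1.1]
grip_width: 0.0854
gripper_force: 0.0
```

```bash
python3 - <<'E'
from h import *
c=robot.calibration("wrist");w=robot.get_image("wrist")[:,:,::-1];cv2.imwrite("pics/w1.png",w)
print(robot.read_state()["tcp_pos"]);np.save("c1.npy",c,allow_pickle=True);print(np.round(c["cam_to_world"],3))
E
```

```text
[0.51099537 0.05872607 0.25067463]
[[ 0.9   -0.417 -0.123  0.542]
 [-0.435 -0.863 -0.256  0.124]
 [ 0.     0.284 -0.959  0.413]
 [ 0.     0.     0.     1.   ]]
```

View pics/w1.png

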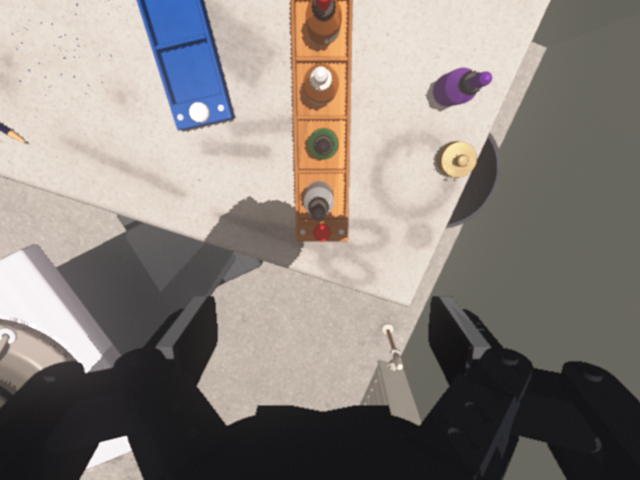

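Wrist view: the rack is vertical at x≈322 with its red stud at (322,231). Teats are at clear (318,208), green (323,145), amber-white (319,74) and amber-red (323,5).

```bash
python3 - <<'E'
from h import *
c=np.load("c1.npy",allow_pickle=True).item()
a=np.radians(64.17);A=np.array([np.cos(a),np.sin(a)]);B=np.array([-A[1],A[0]]);O=np.array([.4925,.024])
for n,uv,z in(("stud",(322,232),.029),("clear",(318,211),.115),("green",(323,146),.1),("aw",(320,73),.115),("ar",(324,4),.107),("rackmid mid",(321,117),.02),("body aw",(319,98),.05),("blue white",(199,112),.029)):
    p=ray("",uv,z,c)[:2];print(n,p.round(4),"along %.4f across %.4f"%((p-O)@A,(p-O)@B))
E
```

```text
stud [0.4935 0.0251] along 0.0015 across -0.0004
clear [0.5093 0.0653] along 0.0445 across 0.0029
green [0.5361 0.1111] along 0.0974 across -0.0013
aw [0.5578 0.1613] along 0.1521 across 0.0010
ar [0.5816 0.2036] along 0.2005 across -0.0020
rackmid mid [0.5455 0.1351] along 0.1231 across 0.0007
body aw [0.551  0.1504] along 0.1393 across 0.0024
blue white [0.4365 0.1928] along 0.1275 across 0.1240
```

Emit:
{"op": "send_rows", "data": {"targets": [[[0, -0.006, 0.01, 0, 0, 0, 0], [0, -0.006, 0.01, -0.1, 0, 0, 0], [0, -0.006, 0.01, -0.2, 0, 0, 0], [0, -0.006, 0.01, -0.28, 0, 0, 0], [0, -0.006, 0.01, -0.34, 0, 0, 0], [0, -0.006, 0.01, -0.38, 0, 0, 0], [0, -0.006, 0.01, -0.405, 0, 0, 0], [0, -0.006, 0.01, -0.405, 0, 0, 0]]]}}

```text
clock: 3.2
tcp_pos: [0.507, 0.065, 0.0474]
eef_rot: [[0.437, 0.899, -0.002], [0.899, -0.437, -0.001], [-0.002, -0.002, -1.0]]
wrist_force: [-0.6, -0.1, -0.6]
grip_width: 0.0854
gripper_force: 0.0
```

```bash
python3 - <<'E'
from h import *
w=robot.get_image("wrist")[:,:,::-1];s=robot.get_image("side")[:,:,::-1][180:330,250:450]
cv2.imwrite("pics/w2.png",np.hstack([cv2.resize(w,(400,300)),cv2.resize(s,(400,300))]))
E
```

```text
(no output)
```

View pics/w2.png

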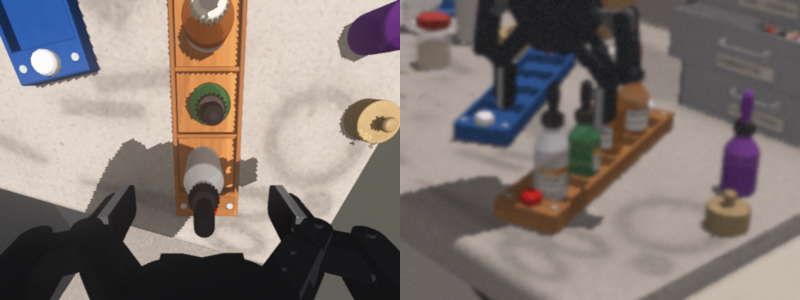

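```bash
python3 - <<'E'
from h import *
c=robot.calibration("side");T=np.linalg.inv(c["cam_to_world"])
s=robot.read_state();p=s["tcp_pos"];R=s["eef_rot"];R=np.array(R)
for n,q in(("tcp",p),("L",p-R[:,1]*.043+[0,0,.013]),("R",p+R[:,1]*.043+[0,0,.013]),("bottle base",[.5076,.0644,.008]),("teat",[.5076,.0644,.115]),("stud",[.4923,.024,.025])):
    x=c["camera_matrix"]@(T@[*q,1])[:3];x=x[:2]/x[2];print(n,x.round(0),((x-[250,180])*2+[400,0]).round(0))
cv2.imwrite("pics/s3.png",cv2.resize(robot.get_image("side")[:,:,::-1][80:330,230:470],(720,600)[:2] and (576,600),interpolation=cv2.INTER_CUBIC))
E
```

```text
tcp [326. 256.] [551. 151.]
L [304. 244.] [509. 127.]
R [348. 254.] [596. 148.]
bottle base [324. 277.] [549. 194.]
teat [326. 220.] [552.  81.]
stud [315. 278.] [529. 197.]
```

View pics/s3.png

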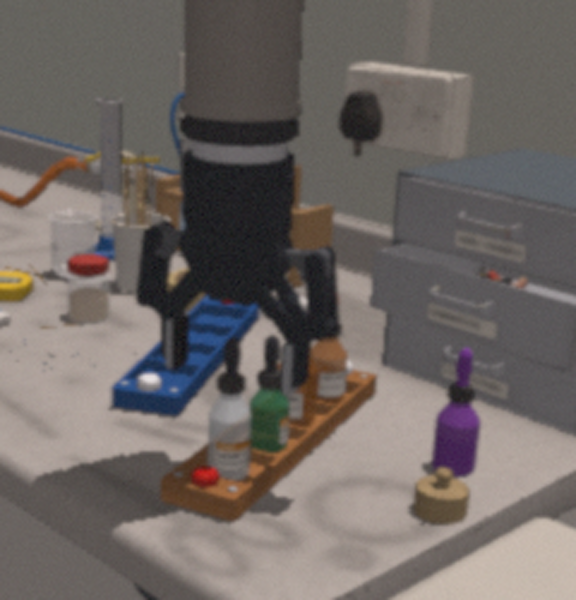

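Side view: the pads at (175,345) and (290,380) straddle the clear bottle, and its teat is just in front of the gripper body. Closing now.

Emit:
{"op": "send_rows", "data": {"targets": [[[120, 0, 0, 0, 0, 0, 0], [150, 0, 0, 0, 0, 0, 0], [170, 0, 0, 0, 0, 0, 0], [190, 0, 0, 0, 0, 0, 0], [210, 0, 0, 0, 0, 0, 0], [230, 0, 0, 0, 0, 0, 0], [230, 0, 0, 0, 0, 0, 0], [230, 0, 0, 0, 0, 0, 0], [230, 0, 0, 0, 0, 0, 0], [230, 0, 0, 0, 0, 0, 0]]], "grip_force": 30}}

```text
clock: 4.35
tcp_pos: [0.5083, 0.0665, 0.049]
eef_rot: [[0.435, 0.9, 0.001], [0.9, -0.435, 0.0], [0.0, 0.001, -1.0]]
wrist_force: [-0.4, -0.3, 5.8]
grip_width: 0.0294
gripper_force: 29.4
```

Emit:
{"op": "send_rows", "data": {"targets": [[[230, 0, 0, 0.03, 0, 0, 0], [230, 0, 0, 0.1, 0, 0, 0], [230, 0, 0, 0.18, 0, 0, 0], [230, 0, 0, 0.262, 0, 0, 0], [230, -0.004, 0.05, 0.262, 0, 0, 0.01], [230, -0.008, 0.12, 0.262, 0, 0, 0.02], [230, -0.014, 0.2, 0.262, 0, 0, 0.03], [230, -0.02, 0.29, 0.262, 0, 0, 0.04], [230, -0.026, 0.38, 0.262, 0, 0, 0.05], [230, -0.032, 0.47, 0.262, 0, 0, 0.06], [230, -0.038, 0.55, 0.262, 0, 0, 0.067], [230, -0.042, 0.61, 0.262, 0, 0, 0.067], [230, -0.045, 0.645, 0.262, 0, 0, 0.067], [230, -0.046, 0.659, 0.262, 0, 0, 0.067], [230, -0.046, 0.659, 0.262, 0, 0, 0.067], [230, -0.046, 0.659, 0.262, 0, 0, 0.067]]]}}

```text
clock: 5.95
tcp_pos: [0.4856, 0.3938, 0.1794]
eef_rot: [[0.239, 0.971, 0.0], [0.971, -0.239, -0.002], [-0.002, 0.001, -1.0]]
wrist_force: [-0.3, -0.9, -0.7]
grip_width: 0.0293
gripper_force: 30.0
```

```bash
python3 - <<'E'
from h import *
c=robot.calibration("wrist");np.save("c2.npy",c,allow_pickle=True)
w=robot.get_image("wrist")[:,:,::-1];t=robot.get_image("top")[:,:,::-1][120:340,130:430];s=robot.get_image("side")[:,:,::-1][120:320,230:430]
cv2.imwrite("pics/w4.png",np.hstack([cv2.resize(w,(400,300)),cv2.resize(s,(300,300))]));cv2.imwrite("pics/t4.png",t);cv2.imwrite("pics/w4f.png",w)
E
```

```text
(no output)
```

View pics/w4.png

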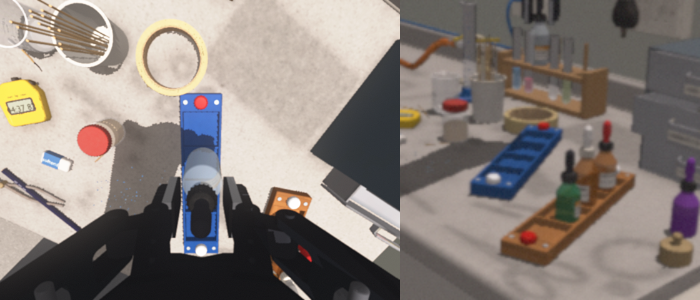

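Wrist view: the clear bottle hangs upright over the blue row, with the red stud at (201,102). I'll refine the stud estimate from this view, then lower.

```bash
python3 - <<'E'
from h import *
c=np.load("c2.npy",allow_pickle=True).item();w=cv2.imread("pics/w4f.png")[:,:,::-1].copy()
b,a=blob(w,(300,140,345,185),'red');r=ray("",b,.027,c)[:2]
b2,a2=blob(w,(300,385,345,412),'white');r2=ray("",b2,.027,c)[:2]
d=(r2-r)/np.linalg.norm(r2-r);print(b,r,b2,r2,np.linalg.norm(r2-r),np.degrees(np.arctan2(*d[::-1])),r+.04*d)
E
```

```text
[321.01977401 163.57062147] [0.49436853 0.43502999] [321.89705882 402.02696078] [0.43568506 0.19334979] 0.24870277393955928 -103.64811447927639 [0.4849302  0.39615946]
```

Agrees with the top view: place 1 is at (0.485, 0.396). Lowering and releasing.

Emit:
{"op": "send_rows", "data": {"targets": [[[230, -0.001, 0.004, 0, 0, 0, 0], [230, -0.001, 0.004, -0.08, 0, 0, 0], [230, -0.001, 0.004, -0.16, 0, 0, 0], [230, -0.001, 0.004, -0.21, 0, 0, 0], [230, -0.001, 0.004, -0.235, 0, 0, 0], [230, -0.001, 0.004, -0.25, 0, 0, 0], [230, -0.001, 0.004, -0.258, 0, 0, 0], [230, -0.001, 0.004, -0.26, 0, 0, 0], [230, -0.001, 0.004, -0.26, 0, 0, 0], [230, -0.001, 0.004, -0.26, 0, 0, 0]]]}}

```text
clock: 7.1
tcp_pos: [0.4849, 0.3983, 0.0505]
eef_rot: [[0.238, 0.971, 0.001], [0.971, -0.238, 0.001], [0.001, 0.001, -1.0]]
wrist_force: [-0.2, -0.1, -0.5]
grip_width: 0.0296
gripper_force: 30.0
```

Emit:
{"op": "send_rows", "data": {"targets": [[[230, 0, 0, -0.002, 0, 0, 0], [230, 0, 0, -0.003, 0, 0, 0], [150, 0, 0, -0.003, 0, 0, 0], [120, 0, 0, -0.003, 0, 0, 0], [60, 0, 0, -0.003, 0, 0, 0], [0, 0, 0, -0.003, 0, 0, 0], [0, 0, 0, -0.003, 0, 0, 0], [0, 0, 0, -0.003, 0, 0, 0], [0, 0, 0, -0.003, 0, 0, 0], [0, 0, 0, 0.03, 0, 0, 0], [0, 0, 0, 0.09, 0, 0, 0], [0, 0, 0, 0.17, 0, 0, 0], [0, 0, 0, 0.26, 0, 0, 0], [0, 0, 0, 0.3, 0, 0, 0], [0, 0, 0, 0.3, 0, 0, 0]]]}}

```text
clock: 8.6
tcp_pos: [0.4858, 0.4, 0.205]
eef_rot: [[0.237, 0.971, 0.006], [0.971, -0.237, 0.005], [0.007, 0.005, -1.0]]
wrist_force: [0.9, 0.4, -1.4]
grip_width: 0.0857
gripper_force: 0.0
```

```bash
python3 - <<'E'
from h import *
w=robot.get_image("wrist")[:,:,::-1];s=robot.get_image("side")[:,:,::-1][120:320,230:430]
cv2.imwrite("pics/w5.png",np.hstack([cv2.resize(w,(400,300)),cv2.resize(s,(300,300))]))
E
```

```text
(no output)
```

View pics/w5.png

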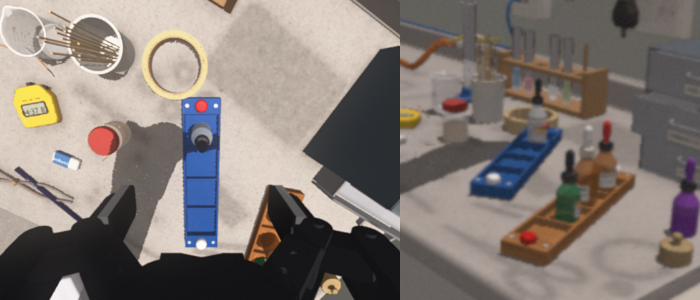

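The clear bottle stands in the first place, at (202,138) in the wrist view. Next is the green bottle.

Emit:
{"op": "send_rows", "data": {"targets": [[[0, 0.02, -0.08, 0, 0, 0, -0.01], [0, 0.03, -0.18, 0, 0, 0, -0.02], [0, 0.046, -0.28, 0, 0, 0, -0.03], [0, 0.063, -0.38, 0, 0, 0, -0.05], [0, 0.08, -0.47, 0, 0, 0, -0.067], [0, 0.092, -0.54, 0, 0, 0, -0.067], [0, 0.097, -0.575, 0, 0, 0, -0.067], [0, 0.097, -0.575, 0, 0, 0, -0.067], [0, 0.097, -0.575, 0, 0, 0, -0.067], [0, 0.097, -0.575, 0, 0, 0, -0.067]]]}}

```text
clock: 9.7
tcp_pos: [0.5322, 0.1121, 0.1991]
eef_rot: [[0.433, 0.901, -0.001], [0.901, -0.433, 0.001], [0.0, -0.001, -1.0]]
wrist_force: [0.5, 1.1, -0.4]
grip_width: 0.0856
gripper_force: 0.0
```

Emit:
{"op": "send_rows", "data": {"targets": [[[0, 0.004, -0.003, 0, 0, 0, 0], [0, 0.004, -0.003, -0.08, 0, 0, 0], [0, 0.004, -0.003, -0.16, 0, 0, 0], [0, 0.004, -0.003, -0.22, 0, 0, 0], [0, 0.004, -0.003, -0.28, 0, 0, 0], [0, 0.004, -0.003, -0.32, 0, 0, 0], [0, 0.004, -0.003, -0.333, 0, 0, 0], [0, 0.004, -0.003, -0.333, 0, 0, 0], [120, 0.004, -0.003, -0.333, 0, 0, 0], [150, 0.004, -0.003, -0.333, 0, 0, 0], [170, 0.004, -0.003, -0.333, 0, 0, 0], [190, 0.004, -0.003, -0.333, 0, 0, 0], [210, 0.004, -0.003, -0.333, 0, 0, 0], [230, 0.004, -0.003, -0.333, 0, 0, 0], [230, 0.004, -0.003, -0.333, 0, 0, 0], [230, 0.004, -0.003, -0.333, 0, 0, 0], [230, 0.004, -0.003, -0.333, 0, 0, 0], [230, 0.004, -0.003, -0.333, 0, 0, 0]]]}}

```text
clock: 11.5
tcp_pos: [0.5355, 0.1091, 0.0339]
eef_rot: [[0.435, 0.9, 0.001], [0.9, -0.435, 0.0], [0.001, 0.001, -1.0]]
wrist_force: [-1.2, -0.7, 6.7]
grip_width: 0.0292
gripper_force: 29.3
```

Emit:
{"op": "send_rows", "data": {"targets": [[[230, 0, 0, 0.03, 0, 0, 0], [230, 0, 0, 0.1, 0, 0, 0], [230, 0, 0, 0.19, 0, 0, 0], [230, 0, 0, 0.29, 0, 0, 0], [230, -0.01, 0.04, 0.29, 0, 0, 0.01], [230, -0.03, 0.11, 0.29, 0, 0, 0.02], [230, -0.055, 0.2, 0.29, 0, 0, 0.03], [230, -0.08, 0.29, 0.29, 0, 0, 0.045], [230, -0.102, 0.37, 0.29, 0, 0, 0.06], [230, -0.118, 0.43, 0.29, 0, 0, 0.067], [230, -0.126, 0.463, 0.29, 0, 0, 0.067], [230, -0.126, 0.463, 0.29, 0, 0, 0.067], [230, -0.126, 0.463, 0.29, 0, 0, 0.067], [230, -0.126, 0.463, 0.29, 0, 0, 0.067]]]}}

```text
clock: 12.9
tcp_pos: [0.4729, 0.338, 0.1778]
eef_rot: [[0.241, 0.971, 0.0], [0.971, -0.241, -0.002], [-0.002, 0.001, -1.0]]
wrist_force: [-0.3, -0.3, -0.6]
grip_width: 0.029
gripper_force: 29.8
```

Emit:
{"op": "send_rows", "data": {"targets": [[[230, -0.001, 0.004, 0, 0, 0, 0], [230, -0.001, 0.004, -0.08, 0, 0, 0], [230, -0.001, 0.004, -0.16, 0, 0, 0], [230, -0.001, 0.004, -0.22, 0, 0, 0], [230, -0.001, 0.004, -0.255, 0, 0, 0], [230, -0.001, 0.004, -0.275, 0, 0, 0], [230, -0.001, 0.004, -0.285, 0, 0, 0], [230, -0.001, 0.004, -0.288, 0, 0, 0], [230, -0.001, 0.004, -0.288, 0, 0, 0], [230, -0.001, 0.004, -0.288, 0, 0, 0]]]}}

```text
clock: 13.9
tcp_pos: [0.472, 0.3429, 0.0351]
eef_rot: [[0.238, 0.971, 0.002], [0.971, -0.238, 0.001], [0.001, 0.001, -1.0]]
wrist_force: [0.5, -0.6, 0.4]
grip_width: 0.0291
gripper_force: 29.8
```

Emit:
{"op": "send_rows", "data": {"targets": [[[230, 0, 0, -0.002, 0, 0, 0], [230, 0, 0, -0.003, 0, 0, 0], [150, 0, 0, -0.003, 0, 0, 0], [120, 0, 0, -0.003, 0, 0, 0], [60, 0, 0, -0.003, 0, 0, 0], [0, 0, 0, -0.003, 0, 0, 0], [0, 0, 0, -0.003, 0, 0, 0], [0, 0, 0, -0.003, 0, 0, 0], [0, 0, 0, -0.003, 0, 0, 0], [0, 0, 0, 0.03, 0, 0, 0], [0, 0, 0, 0.09, 0, 0, 0], [0, 0, 0, 0.17, 0, 0, 0], [0, 0, 0, 0.26, 0, 0, 0], [0, 0, 0, 0.33, 0, 0, 0], [0, 0, 0, 0.33, 0, 0, 0]]]}}

```text
clock: 15.4
tcp_pos: [0.4735, 0.3452, 0.2059]
eef_rot: [[0.237, 0.971, 0.008], [0.971, -0.237, 0.006], [0.008, 0.007, -1.0]]
wrist_force: [-0.9, -0.2, 0.8]
grip_width: 0.0848
gripper_force: 0.0
```

```bash
python3 - <<'E'
from h import *
w=robot.get_image("wrist")[:,:,::-1];s=robot.get_image("side")[:,:,::-1][120:320,230:430]
cv2.imwrite("pics/w6.png",np.hstack([cv2.resize(w,(400,300)),cv2.resize(s,(300,300))]))
E
```

```text
(no output)
```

View pics/w6.png

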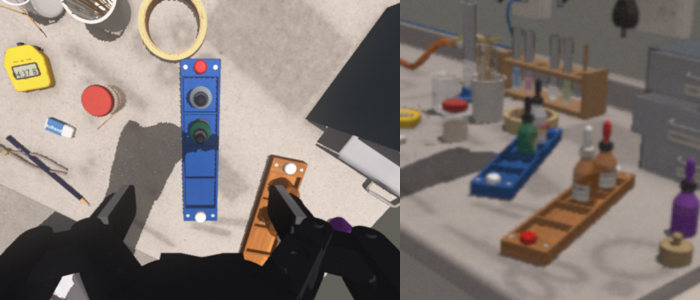

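Clear and green stand in places 1 and 2, at (200,98) and (199,133). Now the amber-white bottle.

Emit:
{"op": "send_rows", "data": {"targets": [[[0, 0.02, -0.05, 0, 0, 0, -0.01], [0, 0.05, -0.12, 0, 0, 0, -0.02], [0, 0.09, -0.2, 0, 0, 0, -0.035], [0, 0.13, -0.28, 0, 0, 0, -0.05], [0, 0.16, -0.335, 0, 0, 0, -0.067], [0, 0.17, -0.36, 0, 0, 0, -0.067], [0, 0.17, -0.36, 0, 0, 0, -0.067], [0, 0.17, -0.36, 0, 0, 0, -0.067], [0, 0.17, -0.36, 0, 0, 0, -0.067]]]}}

```text
clock: 16.4
tcp_pos: [0.5551, 0.1648, 0.1989]
eef_rot: [[0.432, 0.902, -0.001], [0.902, -0.432, 0.001], [0.001, -0.001, -1.0]]
wrist_force: [-0.3, -0.8, -0.1]
grip_width: 0.0855
gripper_force: 0.0
```

Emit:
{"op": "send_rows", "data": {"targets": [[[0, 0.004, -0.005, 0, 0, 0, 0], [0, 0.004, -0.005, -0.08, 0, 0, 0], [0, 0.004, -0.005, -0.16, 0, 0, 0], [0, 0.004, -0.005, -0.22, 0, 0, 0], [0, 0.004, -0.005, -0.26, 0, 0, 0], [0, 0.004, -0.005, -0.29, 0, 0, 0], [0, 0.004, -0.005, -0.303, 0, 0, 0], [0, 0.004, -0.005, -0.303, 0, 0, 0], [120, 0.004, -0.005, -0.303, 0, 0, 0], [150, 0.004, -0.005, -0.303, 0, 0, 0], [170, 0.004, -0.005, -0.303, 0, 0, 0], [190, 0.004, -0.005, -0.303, 0, 0, 0], [210, 0.004, -0.005, -0.303, 0, 0, 0], [230, 0.004, -0.005, -0.303, 0, 0, 0], [230, 0.004, -0.005, -0.303, 0, 0, 0], [230, 0.004, -0.005, -0.303, 0, 0, 0], [230, 0.004, -0.005, -0.303, 0, 0, 0], [230, 0.004, -0.005, -0.303, 0, 0, 0]]]}}

```text
clock: 18.2
tcp_pos: [0.5589, 0.1602, 0.0483]
eef_rot: [[0.435, 0.9, 0.001], [0.9, -0.435, 0.0], [0.001, 0.001, -1.0]]
wrist_force: [-1.2, -0.1, 5.6]
grip_width: 0.0315
gripper_force: 29.5
```

Emit:
{"op": "send_rows", "data": {"targets": [[[230, 0, 0, 0.03, 0, 0, 0], [230, 0, 0, 0.1, 0, 0, 0], [230, 0, 0, 0.18, 0, 0, 0], [230, 0, 0, 0.262, 0, 0, 0], [230, -0.01, 0.015, 0.262, 0, 0, 0.01], [230, -0.04, 0.055, 0.262, 0, 0, 0.02], [230, -0.08, 0.105, 0.262, 0, 0, 0.035], [230, -0.125, 0.16, 0.262, 0, 0, 0.05], [230, -0.165, 0.21, 0.262, 0, 0, 0.067], [230, -0.188, 0.24, 0.262, 0, 0, 0.067], [230, -0.199, 0.253, 0.262, 0, 0, 0.067], [230, -0.199, 0.253, 0.262, 0, 0, 0.067], [230, -0.199, 0.253, 0.262, 0, 0, 0.067], [230, -0.199, 0.253, 0.262, 0, 0, 0.067]]]}}

```text
clock: 19.6
tcp_pos: [0.4596, 0.285, 0.1781]
eef_rot: [[0.239, 0.971, -0.0], [0.971, -0.239, -0.001], [-0.001, -0.0, -1.0]]
wrist_force: [-0.5, -0.2, -0.7]
grip_width: 0.0309
gripper_force: 30.0
```

Emit:
{"op": "send_rows", "data": {"targets": [[[230, -0.001, 0.003, 0, 0, 0, 0], [230, -0.001, 0.003, -0.08, 0, 0, 0], [230, -0.001, 0.003, -0.16, 0, 0, 0], [230, -0.001, 0.003, -0.21, 0, 0, 0], [230, -0.001, 0.003, -0.235, 0, 0, 0], [230, -0.001, 0.003, -0.25, 0, 0, 0], [230, -0.001, 0.003, -0.258, 0, 0, 0], [230, -0.001, 0.003, -0.26, 0, 0, 0], [230, -0.001, 0.003, -0.26, 0, 0, 0], [230, -0.001, 0.003, -0.26, 0, 0, 0]]]}}

```text
clock: 20.6
tcp_pos: [0.4589, 0.2882, 0.0494]
eef_rot: [[0.238, 0.971, 0.001], [0.971, -0.238, 0.001], [0.001, 0.001, -1.0]]
wrist_force: [0.2, -0.0, -1.0]
grip_width: 0.0314
gripper_force: 30.0
```

Emit:
{"op": "send_rows", "data": {"targets": [[[230, 0, 0, -0.002, 0, 0, 0], [230, 0, 0, -0.003, 0, 0, 0], [150, 0, 0, -0.003, 0, 0, 0], [120, 0, 0, -0.003, 0, 0, 0], [60, 0, 0, -0.003, 0, 0, 0], [0, 0, 0, -0.003, 0, 0, 0], [0, 0, 0, -0.003, 0, 0, 0], [0, 0, 0, -0.003, 0, 0, 0], [0, 0, 0, -0.003, 0, 0, 0], [0, 0, 0, 0.03, 0, 0, 0], [0, 0, 0, 0.09, 0, 0, 0], [0, 0, 0, 0.17, 0, 0, 0], [0, 0, 0, 0.26, 0, 0, 0], [0, 0, 0, 0.3, 0, 0, 0], [0, 0, 0, 0.3, 0, 0, 0]]]}}

```text
clock: 22.1
tcp_pos: [0.46, 0.2896, 0.2033]
eef_rot: [[0.237, 0.971, 0.007], [0.971, -0.237, 0.004], [0.005, 0.005, -1.0]]
wrist_force: [-0.6, 0.0, 0.3]
grip_width: 0.0854
gripper_force: 0.0
```

```bash
python3 - <<'E'
from h import *
w=robot.get_image("wrist")[:,:,::-1];s=robot.get_image("side")[:,:,::-1][120:320,230:430]
cv2.imwrite("pics/w7.png",np.hstack([cv2.resize(w,(400,300)),cv2.resize(s,(300,300))]))
E
```

```text
(no output)
```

View pics/w7.png

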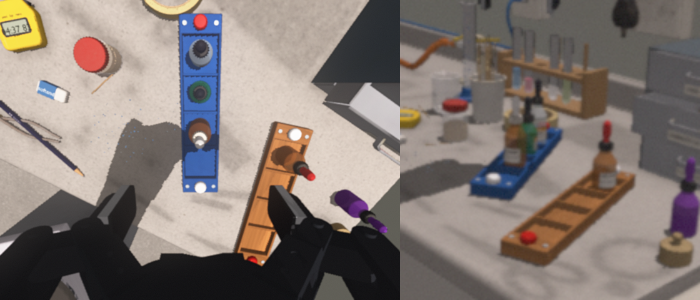

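Three bottles are in place and the amber-red one remains. I'll hover over it and check the clearance to the drawer cabinet from above.

Emit:
{"op": "send_rows", "data": {"targets": [[[0, 0.03, -0.02, 0.06, 0, 0, -0.01], [0, 0.08, -0.05, 0.06, 0, 0, -0.02], [0, 0.14, -0.09, 0.06, 0, 0, -0.035], [0, 0.2, -0.125, 0.06, 0, 0, -0.05], [0, 0.235, -0.148, 0.06, 0, 0, -0.067], [0, 0.246, -0.155, 0.06, 0, 0, -0.067], [0, 0.246, -0.155, 0.06, 0, 0, -0.067], [0, 0.246, -0.155, 0.06, 0, 0, -0.067], [0, 0.246, -0.155, 0.06, 0, 0, -0.067]]]}}

```text
clock: 23.1
tcp_pos: [0.5799, 0.212, 0.2287]
eef_rot: [[0.432, 0.902, -0.0], [0.902, -0.432, 0.0], [0.0, -0.001, -1.0]]
wrist_force: [-0.1, 0.6, 0.3]
grip_width: 0.0852
gripper_force: 0.0
```

```bash
python3 - <<'E'
from h import *
t=robot.get_image("top")[:,:,::-1][40:280,200:440];s=robot.get_image("side")[:,:,::-1][60:300,280:520]
f=lambda a:np.clip(cv2.resize(a,(400,400),interpolation=cv2.INTER_CUBIC)*1.5,0,255).astype(np.uint8)
cv2.imwrite("pics/w8.png",np.hstack([f(t),f(s)]))
E
```

```text
(no output)
```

View pics/w8.png

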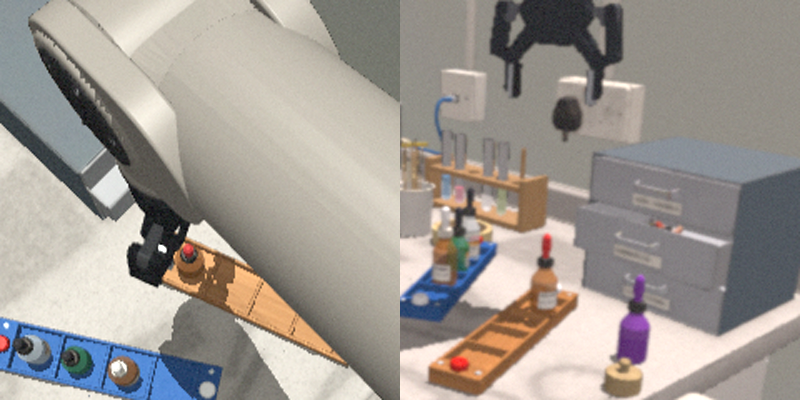

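The top view shows the wrist housing well above the cabinet; in the side view the amber-red bottle at (545,275) sits clear of the drawer. Descending.

Emit:
{"op": "send_rows", "data": {"targets": [[[0, 0.004, -0.005, 0, 0, 0, 0], [0, 0.004, -0.005, -0.06, 0, 0, 0], [0, 0.004, -0.005, -0.12, 0, 0, 0], [0, 0.004, -0.005, -0.17, 0, 0, 0], [0, 0.004, -0.005, -0.22, 0, 0, 0], [0, 0.004, -0.005, -0.27, 0, 0, 0], [0, 0.004, -0.005, -0.31, 0, 0, 0], [0, 0.004, -0.005, -0.31, 0, 0, 0]]]}}

```text
clock: 24.0
tcp_pos: [0.5814, 0.2067, 0.0708]
eef_rot: [[0.435, 0.9, -0.005], [0.9, -0.435, -0.002], [-0.004, -0.003, -1.0]]
wrist_force: [-0.6, -1.1, 0.5]
grip_width: 0.0853
gripper_force: 0.0
```

Emit:
{"op": "send_rows", "data": {"targets": [[[0, 0, 0.002, -0.03, 0, 0, 0], [0, 0, 0.002, -0.055, 0, 0, 0], [0, 0, 0.002, -0.067, 0, 0, 0], [0, 0, 0.002, -0.067, 0, 0, 0], [120, 0, 0.002, -0.067, 0, 0, 0], [150, 0, 0.002, -0.067, 0, 0, 0], [170, 0, 0.002, -0.067, 0, 0, 0], [190, 0, 0.002, -0.067, 0, 0, 0], [210, 0, 0.002, -0.067, 0, 0, 0], [230, 0, 0.002, -0.067, 0, 0, 0], [230, 0, 0.002, -0.067, 0, 0, 0], [230, 0, 0.002, -0.067, 0, 0, 0], [230, 0, 0.002, -0.067, 0, 0, 0], [230, 0, 0.002, -0.067, 0, 0, 0]]]}}

```text
clock: 25.4
tcp_pos: [0.5837, 0.209, 0.0407]
eef_rot: [[0.435, 0.9, 0.001], [0.9, -0.435, 0.0], [0.001, 0.001, -1.0]]
wrist_force: [-1.1, -0.5, 6.6]
grip_width: 0.0313
gripper_force: 29.7
```

Emit:
{"op": "send_rows", "data": {"targets": [[[230, 0, 0, 0.03, 0, 0, 0], [230, 0, 0, 0.1, 0, 0, 0], [230, 0, 0, 0.19, 0, 0, 0], [230, 0, 0, 0.28, 0, 0, 0], [230, -0.02, 0.004, 0.28, 0, 0, 0.01], [230, -0.06, 0.01, 0.28, 0, 0, 0.02], [230, -0.11, 0.018, 0.28, 0, 0, 0.03], [230, -0.165, 0.028, 0.28, 0, 0, 0.045], [230, -0.22, 0.038, 0.28, 0, 0, 0.06], [230, -0.257, 0.045, 0.28, 0, 0, 0.067], [230, -0.276, 0.047, 0.28, 0, 0, 0.067], [230, -0.276, 0.047, 0.28, 0, 0, 0.067], [230, -0.276, 0.047, 0.28, 0, 0, 0.067], [230, -0.276, 0.047, 0.28, 0, 0, 0.067]]]}}

```text
clock: 26.8
tcp_pos: [0.4465, 0.232, 0.18]
eef_rot: [[0.239, 0.971, 0.0], [0.971, -0.239, 0.0], [0.0, 0.0, -1.0]]
wrist_force: [-0.5, -0.6, -0.3]
grip_width: 0.0315
gripper_force: 30.0
```

Emit:
{"op": "send_rows", "data": {"targets": [[[230, -0.002, 0.001, 0, 0, 0, 0], [230, -0.002, 0.001, -0.08, 0, 0, 0], [230, -0.002, 0.001, -0.16, 0, 0, 0], [230, -0.002, 0.001, -0.22, 0, 0, 0], [230, -0.002, 0.001, -0.25, 0, 0, 0], [230, -0.002, 0.001, -0.268, 0, 0, 0], [230, -0.002, 0.001, -0.275, 0, 0, 0], [230, -0.002, 0.001, -0.278, 0, 0, 0], [230, -0.002, 0.001, -0.278, 0, 0, 0], [230, -0.002, 0.001, -0.278, 0, 0, 0]]]}}

```text
clock: 27.8
tcp_pos: [0.445, 0.2332, 0.0419]
eef_rot: [[0.238, 0.971, 0.002], [0.971, -0.238, 0.001], [0.001, 0.001, -1.0]]
wrist_force: [0.2, 0.1, -0.8]
grip_width: 0.0314
gripper_force: 30.0
```

Emit:
{"op": "send_rows", "data": {"targets": [[[230, 0, 0, -0.002, 0, 0, 0], [230, 0, 0, -0.003, 0, 0, 0], [150, 0, 0, -0.003, 0, 0, 0], [120, 0, 0, -0.003, 0, 0, 0], [60, 0, 0, -0.003, 0, 0, 0], [0, 0, 0, -0.003, 0, 0, 0], [0, 0, 0, -0.003, 0, 0, 0], [0, 0, 0, -0.003, 0, 0, 0], [0, 0, 0, -0.003, 0, 0, 0], [0, 0, 0, 0.03, 0, 0, 0], [0, 0, 0, 0.09, 0, 0, 0], [0, 0, 0, 0.17, 0, 0, 0], [0, 0, 0, 0.26, 0, 0, 0], [0, 0, 0, 0.35, 0, 0, 0], [0, 0, 0, 0.38, 0, 0, 0], [0, 0, 0, 0.38, 0, 0, 0]]]}}

```text
clock: 29.4
tcp_pos: [0.4458, 0.2338, 0.2337]
eef_rot: [[0.238, 0.971, 0.005], [0.971, -0.238, 0.002], [0.003, 0.005, -1.0]]
wrist_force: [-0.3, -0.1, -0.1]
grip_width: 0.0852
gripper_force: 0.0
```

```bash
python3 - <<'E'
from h import *
w=robot.get_image("wrist")[:,:,::-1];s=robot.get_image("side")[:,:,::-1][120:320,230:430]
cv2.imwrite("pics/w9.png",np.hstack([cv2.resize(w,(400,300)),cv2.resize(s,(300,300))]))
E
```

```text
(no output)
```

View pics/w9.png

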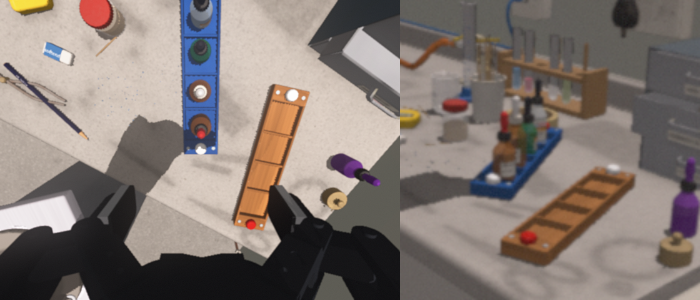

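All four bottles stand upright in the blue rack in the right order, at (201,12), (200,50), (199,92) and (200,130). The wooden rack is empty, and the jar and brass mass look untouched.

```bash
python3 -c "
from workcell import robot
print(robot.job_done())"
```

```text
the job is handed in; nothing more can be done
None
```

I moved all four bottles into the blue rack in order from the red stud (clear, green, amber-white, amber-red). The last image showed them upright and let go with the jar and brass mass undisturbed, and I handed the job in at about 29 s; no verdict came back.

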